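# Clamp a breaker in the spring-jaw printing nest

### The job

Get the wide two-pole breaker ready for printing: draw the nest's sprung jaw out by its bar handle until it catches and stays open by itself, then stand the breaker, switch levers up, in the nest between the guide cheeks and let go of it. Then twist the release knob clockwise right to its stop and let it spring back, so that the jaw closes and holds the breaker against the fixed stop; leave the slim breakers standing where they are.

Things in the scene. Friction and masses are not known exactly. Their poses are not given: they have to be found in the camera images.
- nest_fixture: Printing nest bolted to the bench: aluminium base 120 x 190 x 14 mm with a steel nest, sprung jaw and knob. Origin on the bench top. Its +y is the way the jaw is drawn open (roughly the robot's left), +x roughly away from the robot. In this frame the knob's axis is at x -47, y 100 mm; bearing block and cover plate span y 86 to 128 mm, top at z 48 mm
- nest_floor (a point): point on the nest floor (18 mm above the bench) where the middle of the clamped breaker's underside ends up; axes as the fixture. Fixed stop: face at y = -40 mm, 30 mm high. Two guide cheeks along y from -38 to +20 mm, inner faces at x = -21 and +21 mm, flared lips up to 25 mm above the floor and out to x = +-32 mm
- bail_grip (a point): middle of the jaw's bar handle: a level round bar, 12 mm thick, 76 mm long, lying along the fixture's x at the ends of two 10 mm rods 54 mm apart; its centre is 34 mm above the bench, with 40 mm free between bar and cover plate while the jaw is closed. It moves with the jaw; axes as the fixture
- clamp_jaw (a joint): travel of the sprung jaw (m) along the fixture's +y: 0 = closed on nothing, stop at 0.052; a spring shuts it (4 to 9 N). Steel block 68 mm wide, 30 mm high; its face is at fixture y = 27 mm + travel, so it meets an 80 mm breaker at the fixed stop at 0.013. Drawn to its stop, it is caught by a pawl under the knob and then stays open at about 0.044
- knob_grip (a point): grip point of the release knob on its vertical axis: black wing grip, 56 mm long, 13 mm thick, from 56 to 85 mm above the bench; the point is 76 mm above the bench. x axis = along the wing; at rest the wing lies along the fixture's x
- release_knob (a joint): turn of the release knob (rad): 0 = at rest, grows clockwise seen from above, stop at 0.9. A spring (0.03 N m at rest, 0.10 N m at the stop) turns it back. It lets go of the jaw at about 0.6; the jaw pushes it aside for a moment while being drawn open
- breaker: wide two-pole circuit breaker, light grey, two orange switch levers joined on top; 83 mm long (along x; the solid body runs from -41 to +39 mm), 36 mm wide (y), 71 mm high with the levers. Full length up to 46 mm height, 45 mm long above that, to 63 mm. 0.2 kg. Origin at the middle of its underside, z up. Either way round in the nest is right
- slim_breaker_a: slim one-pole circuit breaker, one lever, 83 x 18 x 71 mm; bystander. Origin at the middle of its underside
- slim_breaker_b: slim one-pole circuit breaker like the other; bystander. Origin at the middle of its underside

How it is judged:
On the way, in this order (a step that is already met when the one before it is completed fails the run):
1. the jaw is drawn open and stays caught with nothing of the robot touching the nest (value of joint clamp_jaw above 0.04 m and contact force between the fingers and nest_fixture below 0.1 N), for 0.2 s.
2. the two-pole breaker stands in the open nest, let go (value of joint clamp_jaw above 0.04 m and contact force between the fingers and breaker below 0.1 N and z of breaker in the frame of nest_floor below 0.004 m and angle between breaker's own z axis and vertical below 0.1 rad and x of breaker in the frame of nest_floor between -0.007 and 0.007 m and y of breaker in the frame of nest_floor between -0.006 and 0.035 m), for 0.2 s.
3. the release knob is twisted to its stop (value of joint release_knob above 0.8 rad), for 0.05 s.
At the end, for the whole second after the job is handed in: Knob back at rest (under 0.1 rad); jaw closed on the breaker (travel 10 to 17 mm); the two-pole breaker at rest, upright (0.06 rad), on the nest floor (3 mm), between the cheeks (6 mm of the middle, 0.1 rad of straight), against the fixed stop (5 mm) (value of joint release_knob below 0.1 rad and value of joint clamp_jaw between 0.01 and 0.017 m and x of breaker in the frame of nest_floor between -0.006 and 0.006 m and y of breaker in the frame of nest_floor between -0.005 and 0.005 m and z of breaker in the frame of nest_floor between -0.003 and 0.003 m and angle between breaker's own z axis and vertical below 0.06 rad and angle between the x axis of breaker and the y axis of nest_fixture, either way round below 0.1 rad and linear speed of breaker below 0.01 m/s); the robot touches nothing.
It fails at once if a slim breaker is knocked over (tilted over 0.3 rad) or shifted by more than 3 cm (distance of any of slim_breaker_a, slim_breaker_b from where it was at the start of the episode above 0.03 m or angle between any of slim_breaker_a, slim_breaker_b's own z axis and vertical above 0.3 rad).
It also fails if it takes over 54 s, if anything falls off the work surface, if the arm or the gripper's body presses on something with over 40 N, if the wrist force passes 120 N, or if a joint passes its speed limit or range.

### The arm

A 6-joint arm with a two-finger parallel gripper is mounted at the origin on a cart in front of the work surface, level with it; the furniture and walls round the work are solid. World frame = base frame: x ahead of the robot, y to its left, z up, the work surface at z = 0. Lengths are in m, angles in rad, forces in N, time in s.
With the tool pointing down it reaches from about 0.3 to 0.775 m from the base axis. Payload 14.6 kg.
Tool frame: the origin (TCP) lies midway between the tips of the shut fingers; the grasp point (between the pads) lies 19 mm behind it (ctrl.hold_point_z is the distance from the TCP to the grasp point, in m); z points along the fingers, x is the direction in which the jaws open and shut, and the axes are right-handed (so a half turn about z gives the same grasp; the last joint's range is limited). The gripper opens to 94 mm and grips with 3 to 60 N. Pads are 16 mm wide; open, the fingers measure 119 mm over their backs; the gripper's body (75 mm by 177 mm) begins 78 mm behind the grasp point.
Start: joints at [-0.067, 0.3, 1.521, -0, 1.321, -0.067], TCP at [0.55, -0, 0.205] pointing down, gripper open.
Joint ranges: [-3.03, 3.03], [-0.79, 2.21], [0.23, 2.52], [-1.04, 4.18], [0, 3.07], [-2.55, 2.55]. Speed limits (rad/s): [2.22, 2.22, 2.57, 3.14, 3.14, 3.14].

### API

Orientations are given as [roll, pitch, yaw] about the fixed x, y, z axes, in that order (R = Rz(yaw) Ry(pitch) Rx(roll)).
In Python, from station import ctrl, viewer, ticket, nets gives the robot as it stands.
- The arm moves only by the tool carry_out, never from a script. Its argument "commands" is one flat list of numbers, 7 for each row, row after row: the closure, from -1 (fully open) to 1 (shut), so that 0 is half open, then the shift along the world's x, y, z in cm, then the turn, a rotation vector about the world's x, y, z in rad. In form: [gripper, tx, ty, tz, ax, ay, az, gripper, tx, ty, tz, ax, ay, az, ...]. A call has 1 to 12 rows; each row is the pose to reach, as a shift and turn from the pose measured when the call began; what a row does not reach only later rows make up. A row lasts 1/12 s, in which the tool goes at most 41.7 mm and 7.16 degrees, less where a joint would pass 70% of its speed; a pose out of reach is approached as far as the arm can. A call with a gripper value outside its range is refused whole. The fingers move at their own pace and stop on an object; "force" is the grip in N (left out, the last holds). Time passes only in rows, so rows that repeat a pose let the fingers close. It gives the time, the measured TCP pose, the force and the opening at its end, in the units of the state.
- ctrl.get_obs(): the state, without advancing time (a new reading comes with each control period).
- viewer.camera(name): name is "scene" or "side" or "wrist"; returns (picture, depth): 384x512x3 uint8, blue, green, red; 384x512 float32, m along the optical axis (not along the pixel's ray), 0 where there is no reading.
- viewer.camera_info(name): a dict with "fx", "fy", "cx", "cy" (pixels), "D" ([k1, k2, p1, p2, k3] as OpenCV has them; the pictures are not rectified), "R" (3x3) and "t" (3): a world point X has camera coordinates R X + t. Camera axes: x right, y down, z forward; pixel columns grow to the right and rows downward; lengths in m; the calibration is good to about 2 mm. A picture is of the moment at which its call begins: read the wrist's pose just before it. camera_info takes no time and is no camera call; for the wrist camera it gives the pose at the moment of the call.
- ticket.hand_in(): hands the job in, once; it reports no verdict.
Trained networks look in the newest picture that a camera, given by its name, has taken for a name from the list of things; names that differ only in an ending like _2 or _b are one class to them, and where a whole thing is asked for, a point or a joint stands for the part that bears it (a point fixed in the world has none). Each returns a list of dicts, best first, with "confidence" (0 to 1); they miss things now and then, are a little off and sometimes report something else, mostly with a low value. They report only what shows in the picture. A call takes as long as a camera call.
- nets.silhouettes(camera, thing): "region" (384x512 bool, what is visible of it) and "extent" ([left, top, right, bottom] in pixels, round what is visible of it).
The state is a dict: "time_s": time; "qpos": joint angles; "joint_vel": joint speeds; "tau": joint torques, N m; "ee_pos": TCP position; "eef_rot": TCP orientation; "force": force on the tool from outside, world axes, zero at the start; "moment": the same for the moment, N m; "grip_width": finger opening in m.
Only numpy, scipy, OpenCV 4.12 (cv2) and the standard library are available. Lean on these libraries where they do the work, as an engineer would, in place of code of your own. Each camera call takes 0.05 s, during which the arm holds its last target. There are 200 camera calls.

## Working session

There is one attempt and no reset: what is moved stays moved. The work goes in short steps, Python scripts to look and compute and a tool call to move; the robot and the scene stay as the last step left them, time stands still between calls to the robot, and variables do not carry over. Pictures are saved under pics/ and viewed, about 8 in all and at most 12, crops included, and the job is handed in when it is done.

Besides the shell and the picture viewer there is one more tool, called after "Emit:" in YAML: its name, and indented under it one key for each argument. carry_out: Moves the arm, as the interface text tells. Its arguments: {"type":"object","properties":{"commands":{"type":"array","items":{"type":"number"}},"force":{"type":"number"}},"required":["commands"]}

```bash
mkdir -p pics; cat > h.py <<'E'
import numpy as np, cv2
from station import ctrl, viewer, ticket, nets
def info(n):
    i=viewer.camera_info(n); K=np.array([[i['fx'],0,i['cx']],[0,i['fy'],i['cy']],[0,0,1.]])
    return K,np.array(i['D'],float),np.array(i['R']),np.array(i['t'])
def cloud(d,I):
    K,D,R,t=I
    v,u=np.mgrid[0:384,0:512]
    p=cv2.undistortPoints(np.stack([u,v],-1).reshape(-1,1,2).astype(float),K,D).reshape(384,512,2)
    X=np.dstack([p*d[...,None],d])
    W=(X-t)@R
    W[d<=0]=np.nan
    return W
E
python3 - <<'E'
from h import *
o=ctrl.get_obs();print(o)
ims=[]
for n in ['scene','side']:
    p,d=viewer.camera(n);I=info(n);W=cloud(d,I);np.savez(f'{n}.npz',p=p,d=d,W=W)
    print(n,'cam',-I[2].T@I[3])
    for th in ['nest_fixture','breaker','slim_breaker_a','knob_grip','bail_grip']:
        for r in nets.silhouettes(n,th)[:4]:
            m=r['region'];q=W[m];q=q[np.isfinite(q[:,0])]
            print(th,round(r['confidence'],2),r['extent'],m.sum(),np.percentile(q,[2,50,98],axis=0).round(3).tolist() if len(q) else '')
    cv2.imwrite(f'pics/{n}0.png',p)
E
```

```text
{'time_s': 0.0, 'qpos': array([-6.65661367e-02,  3.00467928e-01,  1.52158528e+00,  3.20238601e-05,
        1.32068019e+00, -6.65941199e-02]), 'joint_vel': array([-0.00135721,  0.0011101 ,  0.0004188 , -0.0017323 , -0.00019124,
        0.00129606]), 'tau': array([-1.53750298e-03, -5.31805658e+01, -3.52735734e+01,  7.07558286e-02,
        2.43994006e-02, -4.79655944e-05]), 'ee_pos': array([5.49741019e-01, 4.13719603e-05, 2.04886288e-01]), 'eef_rot': array([-3.14148579e+00,  1.13615323e-03,  2.00997366e-05]), 'force': array([-0.43425361, -0.89781674, -0.44529604]), 'moment': array([-0.02277889, -0.01660993, -0.02100168]), 'grip_width': 0.09379968100800488}
scene cam [-0.04642696 -0.60344197  0.62913264]
nest_fixture 0.7 [194.3, 167.1, 267.7, 226.4] 2638 [[0.433, 0.011, 0.001], [0.484, 0.103, 0.026], [0.549, 0.243, 0.081]]
breaker 0.73 [312.1, 246.4, 350.4, 286.2] 1002 [[0.473, -0.29, 0.003], [0.482, -0.257, 0.043], [0.512, -0.214, 0.067]]
slim_breaker_a 0.84 [263.5, 234.8, 293.3, 268.8] 691 [[0.425, -0.173, 0.002], [0.431, -0.142, 0.037], [0.449, -0.098, 0.064]]
slim_breaker_a 0.69 [304
[... 526 characters left out ...]
250.4, 160.7, 283.5, 197.7] 473 [[0.463, 0.099, 0.019], [0.513, 0.107, 0.04], [0.544, 0.251, 0.053]]
breaker 0.3 [241.0, 246.1, 255.0, 290.0] 433 [[0.428, -0.321, 0.001], [0.441, -0.155, 0.048], [0.451, -0.089, 0.207]]
slim_breaker_a 0.97 [239.3, 246.9, 256.5, 288.7] 402 [[0.429, -0.174, 0.005], [0.441, -0.155, 0.048], [0.451, -0.105, 0.071]]
slim_breaker_a 0.62 [311.2, 248.8, 320.5, 267.5] 200 [[0.57, -0.167, 0.002], [0.581, -0.151, 0.063], [0.593, -0.1, 0.071]]
knob_grip 0.75 [239.3, 162.2, 262.9, 187.7] 359 [[0.438, 0.129, 0.033], [0.461, 0.165, 0.067], [0.492, 0.175, 0.087]]
knob_grip 0.22 [250.1, 159.2, 285.4, 199.5] 522 [[0.462, 0.09, 0.016], [0.511, 0.107, 0.04], [0.546, 0.25, 0.053]]
```

```bash
python3 - <<'E'
from h import *
p,d=viewer.camera('wrist');I=info('wrist');W=cloud(d,I);np.savez('wrist.npz',p=p,d=d,W=W)
a=np.load('scene.npz')['p'][150:300,180:360];b=np.load('side.npz')['p'][150:300,230:400]
L=np.hstack([cv2.resize(a,(400,333),interpolation=3),cv2.resize(b,(400,333),interpolation=3)])
cv2.imwrite('pics/c0.png',np.vstack([L,cv2.resize(p,(800,600))[0:0]]))
cv2.imwrite('pics/all0.png',np.vstack([L,np.hstack([cv2.resize(p,(356,267)),np.zeros((267,444,3),np.uint8)])]))
E
```

```text
(no output)
```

View pics/all0.png

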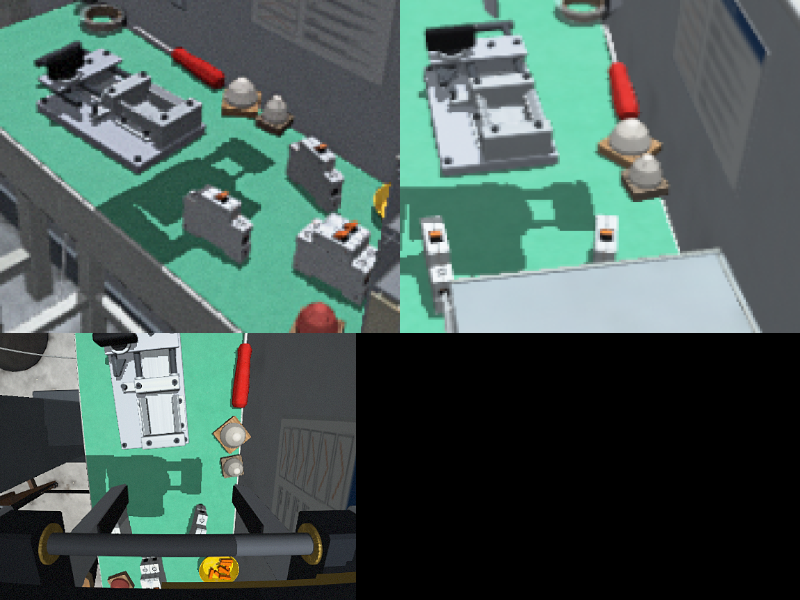

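```bash
python3 - <<'E'
from h import *
P=[];C=[]
for n in ['scene','side','wrist']:
    z=np.load(n+'.npz');W=z['W'].reshape(-1,3);p=z['p'].reshape(-1,3)
    k=np.isfinite(W[:,0])&(W[:,2]>-.01)&(W[:,2]<.12)&(W[:,0]>.3)&(W[:,0]<.75)&(abs(W[:,1])<.4)
    P.append(W[k]);C.append(p[k])
    q=W[k]; 
    for nm,lo,hi in [('bench',-.01,.006)]:
        s=q[(q[:,2]<hi)];print(n,len(q),'bench z med',np.median(s[:,2]).round(4))
    s=q[(abs(q[:,2]-.014)<.004)&(q[:,1]>0)&(q[:,1]<.22)&(q[:,0]>.38)&(q[:,0]<.62)]
    print(' base',len(s),cv2.minAreaRect((s[:,:2]*1000).astype(np.float32)) if len(s)>5 else '')
    s=q[(q[:,2]>.072)&(q[:,1]>.1)&(q[:,0]<.54)];print(' knob',len(s),np.median(s,0).round(4),cv2.minAreaRect((s[:,:2]*1000).astype(np.float32)) if len(s)>5 else '')
    s=q[(q[:,2]>.03)&(q[:,2]<.085)&(q[:,1]<-.19)&(q[:,0]<.56)]
    if len(s)>5: print(' brk',len(s),np.median(s,0).round(4),cv2.minAreaRect((s[:,:2]*1000).astype(np.float32)))
# heightmaps at 1.5mm per px -> scaled; image up = +y, right=+x
out=[]
for q,c in zip(P,C):
    im=np.zeros((200,120,3),np.uint8)
    o=np.argsort(q[:,2]);q=q[o]
    u=((q[:,0]-.36)/.0025).astype(int);v=((.30-q[:,1])/.0035).astype(int)
    k=(u>=0)&(u<120)&(v>=0)&(v<200)
    im[v[k],u[k]]=cv2.applyColorMap(np.clip(q[k,2]*1000*2.8,0,255).astype(np.uint8),cv2.COLORMAP_JET)[:,0]
    out.append(cv2.resize(im,(264,600),interpolation=0))
cv2.imwrite('pics/hm.png',np.hstack(out))
E
```

```text
scene 26201 bench z med -0.0008
 base 862 ((523.7534790039062, 106.87226104736328), (183.71002197265625, 190.1235809326172), 3.807746648788452)
 knob 101 [0.4576 0.1661 0.081 ] ((460.73553466796875, 168.9978790283203), (55.303955078125, 13.746190071105957), 4.257491111755371)
 brk 1836 [ 0.4513 -0.3275  0.0559] ((411.6270751953125, -304.0610046386719), (224.07191467285156, 192.02645874023438), 0.33441346883773804)
side 26482 bench z med 0.0013
 base 824 ((526.0775756835938, 107.65495300292969), (173.8065948486328, 188.9973602294922), 5.095005512237549)
 knob 147 [0.4638 0.1666 0.0824] ((465.1739501953125, 169.9578094482422), (17.0590877532959, 55.081214904785156), 89.27911376953125)
 brk 1049 [ 0.3169 -0.3485  0.0725] ((355.8204040527344, -322.1623840332031), (172.45208740234375, 59.84648132324219), 37.245338439941406)
wrist 84466 bench z med -0.0005
 base 8010 ((526.1761474609375, 102.23110961914062), (176.4996795654297, 179.1478271484375), 4.7841315269470215)
 knob 826 [0.4617 0.1665 0.0832] ((463.6562805175781, 167.83082580566406), (56.30654525756836, 11.013761520385742), 2.831862688064575)
 brk 1194 [ 0.4954 -0.2271  0.0466] ((459.6240234375, -244.00706481933594), (111.13489532470703, 57.42938232421875), 11.32995891571045)
```

```bash
python3 - <<'E'
from h import *
K,D,R,t=info('wrist');o=ctrl.get_obs()
print(K,D,(-R.T@t-o['ee_pos']).round(4),R.T.round(3))
E
```

```text
[[306.79335741   0.         258.91331063]
 [  0.         306.79335741 190.99855015]
 [  0.           0.           1.        ]] [-0.06365925  0.          0.          0.          0.        ] [0.0009 0.0713 0.1787] [[ 1.     0.    -0.   ]
 [ 0.    -0.969 -0.248]
 [-0.     0.248 -0.969]]
```

View pics/hm.png

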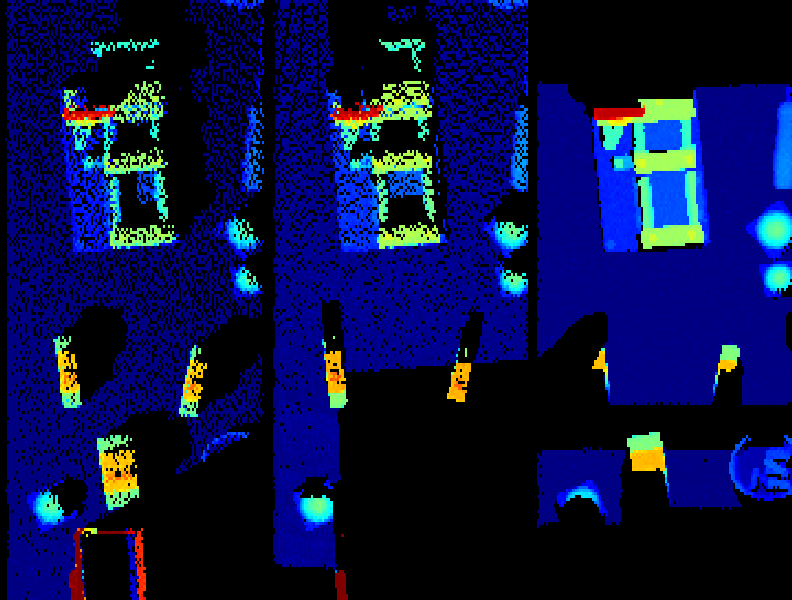

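Emit:
carry_out:
  commands: [-1,-4,4,6,0,0,0,-1,-4,4,6,0,0,0,-1,-4,4,6,0,0,0,-1,-4,4,6,0,0,0,-1,-4,4,6,0,0,0]

```text
time_s: 1.07
ee_pos: [0.51, 0.0399, 0.265]
eef_rot: [3.141, 0.0, 0.0]
force: [-0.0, -0.7, 0.1]
grip_width: 0.0942
```

```bash
python3 - <<'E'
from h import *
o=ctrl.get_obs();I=info('wrist');p,d=viewer.camera('wrist');W=cloud(d,I);np.savez('w1.npz',p=p,d=d,W=W)
print(o['ee_pos'],np.abs(o['joint_vel']).max())
for th in ['knob_grip','bail_grip','nest_fixture']:
    for r in nets.silhouettes('wrist',th)[:2]:
        m=r['region'];q=W[m];q=q[np.isfinite(q[:,0])]
        print(th,round(r['confidence'],2),r['extent'],np.percentile(q,[2,50,98],axis=0).round(3).tolist())
q=W.reshape(-1,3);q=q[np.isfinite(q[:,0])&(q[:,1]>-.05)&(q[:,1]<.3)&(q[:,0]>.38)&(q[:,0]<.6)]
b=q[(abs(q[:,2])<.004)];print('bench',np.median(b[:,2]))
def rect(s,nm):
    if len(s)>5: print(nm,len(s),np.median(s,0).round(4),np.array(cv2.boxPoints(cv2.minAreaRect((s[:,:2]*1000).astype(np.float32)))).round(1).tolist())
rect(q[(q[:,2]>.075)&(q[:,2]<.095)],'knob')
rect(q[(abs(q[:,2]-.034)<.012)&(q[:,1]>.228)],'bar')
rect(q[(abs(q[:,2]-.048)<.004)&(q[:,1]>.145)&(q[:,1]<.22)],'cover')
rect(q[(abs(q[:,2]-.048)<.004)&(q[:,1]<.06)],'stop')
rect(q[(abs(q[:,2]-.048)<.004)&(q[:,1]>.075)&(q[:,1]<.14)],'jaw')
cv2.imwrite('pics/w1.png',p)
E
```

```text
[0.50997257 0.03986118 0.26497653] 0.025447026013932224
knob_grip 0.87 [193.0, 41.8, 244.8, 100.6] [[0.438, 0.13, 0.014], [0.461, 0.165, 0.066], [0.49, 0.191, 0.085]]
bail_grip 0.85 [221.5, 4.3, 291.3, 124.4] [[0.465, 0.102, 0.026], [0.504, 0.127, 0.039], [0.545, 0.245, 0.052]]
nest_fixture 0.91 [193.6, 0.0, 298.6, 188.1] [[0.441, 0.019, 0.012], [0.498, 0.121, 0.037], [0.554, 0.237, 0.084]]
bench -0.0005649177943809586
knob 632 [0.4644 0.1694 0.0837] [[434.6000061035156, 174.3000030517578], [435.70001220703125, 161.39999389648438], [492.6000061035156, 166.10000610351562], [491.5, 179.0]]
bar 444 [0.495  0.2414 0.0374] [[465.70001220703125, 244.5], [466.29998779296875, 226.10000610351562], [541.7999877929688, 228.3000030517578], [541.2999877929688, 246.6999969482422]]
cover 2364 [0.5083 0.1845 0.0474] [[435.3999938964844, 196.60000610351562], [439.20001220703125, 151.60000610351562], [549.2999877929688, 160.89999389648438], [545.4000244140625, 205.89999389648438]]
stop 752 [0.524  0.0262 0.0475] [[488.1000061035156, 57.5], [488.20001220703125, 13.399999618530273], [557.2999877929688, 13.5], [557.2999877929688, 57.599998474121094]]
jaw 848 [0.5158 0.1122 0.0479] [[481.70001220703125, 123.30000305175781], [482.6000061035156, 74.5999984741211], [549.2999877929688, 75.80000305175781], [548.4000244140625, 124.5]]
```

View pics/w1.png

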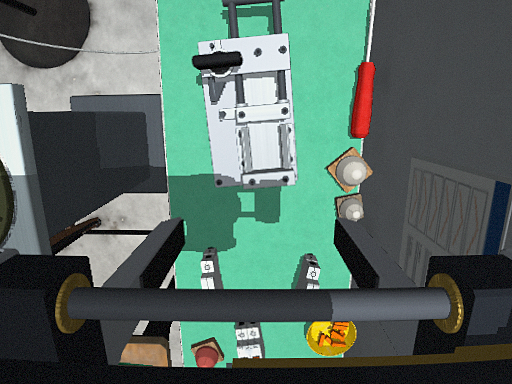

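Emit:
carry_out:
  commands: [0,-0.6,10,-5,0,0,0.8,0,-0.6,20.8,-8,0,0,1.654,0,-0.6,20.8,-8,0,0,1.654,0,-0.6,20.8,-8,0,0,1.654,0,-0.6,20.8,-8,0,0,1.654,0,-0.6,20.8,-8,0,0,1.654,0,-0.6,20.8,-10,0,0,1.654,0,-0.6,20.8,-12,0,0,1.654,0,-0.6,20.8,-12,0,0,1.654,0,-0.6,20.8,-12,0,0,1.654,0,-0.6,20.8,-12,0,0,1.654,0,-0.6,20.8,-12,0,0,1.654]

```text
time_s: 2.27
ee_pos: [0.5041, 0.2472, 0.1434]
eef_rot: [-3.14, 0.002, 1.506]
force: [0.7, 0.7, -0.3]
grip_width: 0.047
```

Emit:
carry_out:
  commands: [0,0,0,0,0,0,0.15,0,0,0,0,0,0,0.15,0,0,0,0,0,0,0.15]

```text
time_s: 2.52
ee_pos: [0.5041, 0.2468, 0.1426]
eef_rot: [-3.139, 0.003, 1.657]
force: [0.5, -0.4, -0.1]
grip_width: 0.0469
```

```bash
python3 - <<'E'
from h import *
o=ctrl.get_obs();I=info('wrist');p,d=viewer.camera('wrist');W=cloud(d,I)
print(o['ee_pos'],o['eef_rot'],o['grip_width'],o['qpos'])
q=W.reshape(-1,3);q=q[np.isfinite(q[:,0])&(q[:,1]>.2)&(q[:,1]<.3)&(q[:,0]>.38)&(q[:,0]<.6)]
s=q[(q[:,2]>.02)&(q[:,2]<.06)];print(len(s),np.percentile(s,[1,50,99],axis=0).round(4))
cv2.imwrite('pics/w2.png',p)
E
```

```text
[0.50409959 0.2467952  0.14258947] [-3.13914346e+00  2.87051147e-03  1.65676054e+00] 0.04688976897711292 [ 0.39098597  0.38462215  1.55923402 -0.00214771  1.20093547 -1.26499149]
2028 [[0.467  0.2002 0.0333]
 [0.5022 0.2402 0.038 ]
 [0.5382 0.2555 0.0479]]
```

View pics/w2.png

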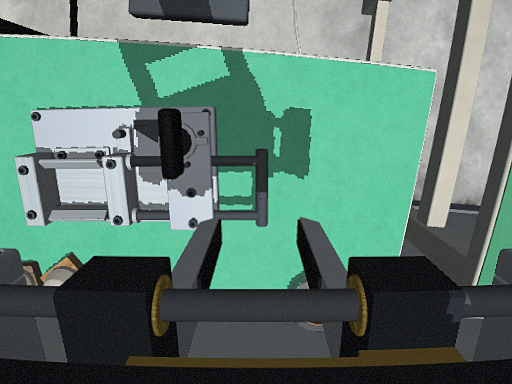

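```bash
python3 - <<'E'
from h import *
I=info('wrist');p,d=viewer.camera('wrist');W=cloud(d,I);S=np.load('scene.npz')['W']
for n,w in [('wrist',W),('scene',S),('side',np.load('side.npz')['W']),('w1',np.load('w1.npz')['W'])]:
    q=w.reshape(-1,3);q=q[np.isfinite(q[:,0])&(q[:,2]>.06)&(q[:,2]<.5)&(q[:,0]>.3)&(q[:,0]<.8)]
    a=q[(q[:,1]>.28)&(q[:,1]<.6)];print(n,len(a),np.percentile(a,[1,50,99],axis=0).round(3).tolist() if len(a) else '')
    a=q[(q[:,1]<-.28)];print(n,len(a),np.percentile(a,[1,10,50,90,99],axis=0).round(3).tolist() if len(a) else '')
    a=q[(q[:,0]>.55)&(q[:,1]<.3)&(q[:,2]>.1)];print(' wall',np.percentile(a[:,0],[1,5,50]) if len(a) else '')
E
```

```text
wrist 10028 [[0.468, 0.28, 0.202], [0.477, 0.289, 0.261], [0.502, 0.32, 0.278]]
wrist 0 
 wall 
scene 4329 [[0.643, 0.284, 0.063], [0.7, 0.423, 0.21], [0.791, 0.595, 0.301]]
scene 27788 [[0.31, -0.579, 0.064], [0.441, -0.542, 0.098], [0.513, -0.432, 0.209], [0.701, -0.331, 0.274], [0.779, -0.288, 0.3]]
 wall [0.55349057 0.56809135 0.69914298]
side 2145 [[0.64, 0.282, 0.063], [0.702, 0.402, 0.3], [0.798, 0.596, 0.303]]
side 35498 [[0.31, -0.484, 0.07], [0.476, -0.458, 0.144], [0.688, -0.391, 0.216], [0.709, -0.317, 0.301], [0.773, -0.285, 0.302]]
 wall [0.55272066 0.56380923 0.70068337]
w1 0 
w1 0 
 wall [0.55141352 0.55705352 0.68486115]
```

Emit:
carry_out:
  commands: [0,0,0.1,-4,0,0,0,0,0,0.1,-8,0,0,0,0,0,0.1,-11,0,0,0,0,0,0.1,-12.7,0,0,0,0,0,0.1,-12.7,0,0,0]

```text
time_s: 3.03
ee_pos: [0.5021, 0.247, 0.0119]
eef_rot: [-3.133, 0.005, 1.652]
force: [-0.9, -0.2, -0.2]
grip_width: 0.0469
```

Emit:
carry_out:
  commands: [1,0,0,0.3,0,0,0,1,0,0,0.3,0,0,0,1,0,0,0.3,0,0,0,1,0,0,0.3,0,0,0,1,0,0,0.3,0,0,0,1,0,0,0.3,0,0,0]
  force: 30

```text
time_s: 3.53
ee_pos: [0.5025, 0.2485, 0.0159]
eef_rot: [-3.135, 0.002, 1.651]
force: [-3.0, 13.7, -2.8]
grip_width: 0.0114
```

Emit:
carry_out:
  commands: [1,-0.1,1,0,0,0,0,1,-0.2,2,0,0,0,0,1,-0.25,3,0,0,0,0,1,-0.33,4,0,0,0,0,1,-0.4,4.8,0,0,0,0,1,-0.45,5.3,0,0,0,0,1,-0.45,5.3,0,0,0,0,1,-0.45,5.3,0,0,0,0]

```text
time_s: 4.2
ee_pos: [0.4978, 0.3006, 0.0158]
eef_rot: [-3.134, 0.004, 1.651]
force: [-0.5, -8.7, 0.4]
grip_width: 0.011
```

Emit:
carry_out:
  commands: [1,0,0.3,0,0,0,0,1,-0.03,0.4,0,0,0,0,1,-0.03,0.4,0,0,0,0]

```text
time_s: 4.45
ee_pos: [0.4977, 0.3008, 0.0156]
eef_rot: [-3.132, 0.011, 1.651]
force: [2.3, -31.1, 5.0]
grip_width: 0.0108
```

Against the stop. Ease back 8 mm onto the pawl, then release.

Emit:
carry_out:
  commands: [1,0.04,-0.4,0,0,0,0,1,0.06,-0.8,0,0,0,0,1,0.06,-0.8,0,0,0,0,1,0.06,-0.8,0,0,0,0]

```text
time_s: 4.78
ee_pos: [0.4985, 0.2923, 0.0157]
eef_rot: [-3.132, 0.012, 1.651]
force: [1.9, -8.1, 0.7]
grip_width: 0.0111
```

Emit:
carry_out:
  commands: [1,0.02,-0.15,0,0,0,0,1,0.02,-0.2,0,0,0,0,1,0.02,-0.2,0,0,0,0]

```text
time_s: 5.03
ee_pos: [0.4986, 0.2917, 0.0158]
eef_rot: [-3.133, 0.01, 1.651]
force: [0.3, 6.9, -2.9]
grip_width: 0.0112
```

Emit:
carry_out:
  commands: [0,0,0.1,0,0,0,0,0,0,0.1,0,0,0,0,0,0,0.1,0,0,0,0,0,0,0.1,0,0,0,0,0,0,0.1,0,0,0,0,0,0,0.1,4,0,0,0,0,0,0.1,8,0,0,0,0,0,0.1,12,0,0,0,0,0,0.1,15,0,0,0,0,0,0.1,15,0,0,0]

```text
time_s: 5.87
ee_pos: [0.5006, 0.2937, 0.1727]
eef_rot: [3.141, 0.006, 1.651]
force: [-0.3, 0.8, -0.3]
grip_width: 0.0469
```

```bash
python3 - <<'E'
from h import *
o=ctrl.get_obs();I=info('wrist');p,d=viewer.camera('wrist');W=cloud(d,I)
print(o['ee_pos'],o['eef_rot'],o['grip_width'],o['force'])
q=W.reshape(-1,3);q=q[np.isfinite(q[:,0])&(q[:,1]>.225)&(q[:,1]<.34)&(q[:,0]>.38)&(q[:,0]<.6)]
s=q[(q[:,2]>.028)&(q[:,2]<.05)];print(len(s),np.percentile(s,[1,50,99],axis=0).round(4))
# obstacle near breaker
for n in ['scene','side']:
    S=np.load(n+'.npz')['W'].reshape(-1,3);S=S[np.isfinite(S[:,0])]
    for lo,hi in [(.06,.1),(.1,.15),(.15,.2),(.2,.3)]:
        s=S[(S[:,0]>.36)&(S[:,0]<.64)&(S[:,1]<-.2)&(S[:,1]>-.45)&(S[:,2]>lo)&(S[:,2]<hi)]
        if len(s): print(n,lo,len(s),np.percentile(s,[1,10,50,90,99],axis=0).round(3).tolist())
E
```

```text
[0.50059614 0.29370166 0.17270043] [3.1411086  0.00626331 1.65103932] 0.04689444841737452 [-0.33521793  0.83826756 -0.29081615]
1877 [[0.4635 0.2261 0.0328]
 [0.4972 0.276  0.0378]
 [0.5352 0.2981 0.0404]]
scene 0.06 1298 [[0.441, -0.447, 0.06], [0.447, -0.435, 0.062], [0.453, -0.374, 0.078], [0.516, -0.256, 0.096], [0.524, -0.232, 0.099]]
scene 0.1 1460 [[0.446, -0.447, 0.101], [0.447, -0.438, 0.105], [0.452, -0.387, 0.125], [0.527, -0.331, 0.147], [0.535, -0.318, 0.149]]
scene 0.15 1731 [[0.441, -0.446, 0.151], [0.447, -0.439, 0.158], [0.451, -0.389, 0.176], [0.455, -0.331, 0.196], [0.494, -0.318, 0.199]]
scene 0.2 4480 [[0.448, -0.449, 0.201], [0.457, -0.438, 0.212], [0.52, -0.387, 0.214], [0.595, -0.328, 0.215], [0.614, -0.312, 0.216]]
side 0.06 178 [[0.441, -0.404, 0.09], [0.443, -0.402, 0.091], [0.447, -0.387, 0.092], [0.451, -0.371, 0.093], [0.453, -0.369, 0.098]]
side 0.1 199 [[0.448, -0.427, 0.105], [0.453, -0.416, 0.125], [0.457, -0.386, 0.148], [0.461, -0.333, 0.149], [0.462, -0.324, 0.15]]
side 0.15 424 [[0.442, -0.447, 0.15], [0.444, -0.437, 0.161], [0.45, -0.386, 0.163], [0.456, -0.323, 0.194], [0.461, -0.322, 0.199]]
side 0.2 13193 [[0.454, -0.449, 0.21], [0.471, -0.44, 0.215], [0.535, -0.392, 0.216], [0.6, -0.33, 0.217], [0.616, -0.312, 0.218]]
```

Emit:
carry_out:
  commands: [-1,0,-4,5,0,0,-0.12,-1,0,-8,10,0,0,-0.25,-1,0,-12,14,0,0,-0.37,-1,0,-16,15.5,0,0,-0.5,-1,0,-20,15.5,0,0,-0.62,-1,0,-24,15.5,0,0,-0.75,-1,0,-28,15.5,0,0,-0.87,-1,0,-32,15.5,0,0,-1.0,-1,0,-36,15.5,0,0,-1.12,-1,0,-40,15.5,0,0,-1.25,-1,0,-44,15.5,0,0,-1.37,-1,0,-48,15.5,0,0,-1.5]

```text
time_s: 6.92
ee_pos: [0.4991, -0.1497, 0.3227]
eef_rot: [-3.138, 0.009, 0.15]
force: [0.7, -0.4, -0.9]
grip_width: 0.094
```

Emit:
carry_out:
  commands: [-1,-0.3,-4,0,0,0,-0.12,-1,-0.6,-8,0,0,0,-0.16,-1,-1,-12,0,0,0,-0.16,-1,-1,-13.5,0,0,0,-0.16,-1,-1,-13.5,0,0,0,-0.16,-1,-1,-13.5,0,0,0,-0.16]

```text
time_s: 7.42
ee_pos: [0.489, -0.2847, 0.3214]
eef_rot: [-3.136, 0.011, -0.011]
force: [-0.1, 1.4, -0.3]
grip_width: 0.0938
```

```bash
python3 - <<'E'
from h import *
o=ctrl.get_obs();I=info('wrist');p,d=viewer.camera('wrist');W=cloud(d,I);np.savez('w3.npz',p=p,d=d,W=W)
print(o['ee_pos'],o['eef_rot'],o['grip_width'],o['force'])
for r in nets.silhouettes('wrist','breaker')[:3]:
    print(r['confidence'],r['extent'])
def rect(s,nm):
    if len(s)>5: print(nm,len(s),np.percentile(s,[2,50,98],axis=0).round(4).tolist(),np.array(cv2.boxPoints(cv2.minAreaRect((s[:,:2]*1000).astype(np.float32)))).round(1).tolist())
for nm,w in [('wrist',W),('scene',np.load('scene.npz')['W'])]:
    q=w.reshape(-1,3);q=q[np.isfinite(q[:,0])&(q[:,1]>-.308)&(q[:,1]<-.19)&(q[:,0]>.44)&(q[:,0]<.55)]
    rect(q[(q[:,2]>.058)&(q[:,2]<.085)],nm+'top');rect(q[(q[:,2]>.035)&(q[:,2]<.085)],nm+'all')
cv2.imwrite('pics/w3.png',p)
E
```

```text
[ 0.4889973  -0.28473645  0.32137834] [-3.13626016  0.01092676 -0.01128711] 0.09383115609416934 [-0.10899207  1.40954442 -0.33882893]
0.63 [253.2, 110.3, 280.0, 166.8]
wristtop 781 [[0.4785, -0.2714, 0.0601], [0.4961, -0.2496, 0.0623], [0.5145, -0.2288, 0.0702]] [[475.5, -230.5], [482.0, -274.8999938964844], [517.2999877929688, -269.70001220703125], [510.79998779296875, -225.3000030517578]]
wristall 1328 [[0.4764, -0.2881, 0.043], [0.4961, -0.2481, 0.0613], [0.5154, -0.2122, 0.0698]] [[472.70001220703125, -213.3000030517578], [484.79998779296875, -292.3999938964844], [520.4000244140625, -286.8999938964844], [508.29998779296875, -207.8000030517578]]
scenetop 249 [[0.4766, -0.2721, 0.0589], [0.4928, -0.2544, 0.0618], [0.5131, -0.2298, 0.0699]] [[473.6000061035156, -230.60000610351562], [480.20001220703125, -274.8999938964844], [516.5, -269.5], [509.8999938964844, -225.1999969482422]]
sceneall 614 [[0.4732, -0.2889, 0.0364], [0.4855, -0.2571, 0.0526], [0.5137, -0.2132, 0.0689]] [[469.70001220703125, -212.3000030517578], [481.29998779296875, -292.5], [519.0, -287.0], [507.29998779296875, -206.8000030517578]]
```

View pics/w3.png

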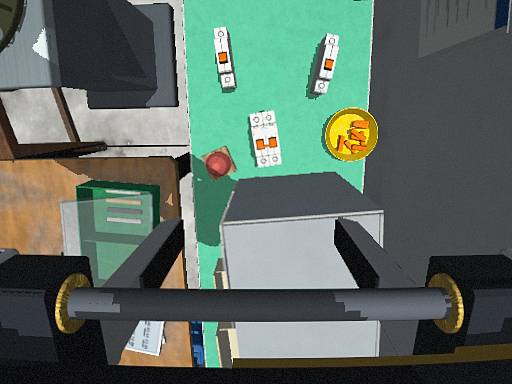

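Emit:
carry_out:
  commands: [-0.28,0.7,3.9,0,-0.005,-0.011,0.11,-0.28,0.7,3.9,-4,-0.005,-0.011,0.163,-0.28,0.7,3.9,-8,-0.005,-0.011,0.163,-0.28,0.7,3.9,-12,-0.005,-0.011,0.163,-0.28,0.7,3.9,-16,-0.005,-0.011,0.163,-0.28,0.7,3.9,-19,-0.005,-0.011,0.163,-0.28,0.7,3.9,-19,-0.005,-0.011,0.163,-0.28,0.7,3.9,-19,-0.005,-0.011,0.163]

```text
time_s: 8.18
ee_pos: [0.4965, -0.2433, 0.1325]
eef_rot: [3.141, 0.0, 0.155]
force: [-0.4, -0.5, 0.7]
grip_width: 0.0599
```

Emit:
carry_out:
  commands: [-0.28,0,-0.2,-4,0,0,0,-0.28,0,-0.2,-7,0,0,0,-0.28,0,-0.2,-9,0,0,0,-0.28,0,-0.2,-10,0,0,0,-0.28,0,-0.2,-10,0,0,0]

```text
time_s: 8.6
ee_pos: [0.497, -0.2451, 0.0329]
eef_rot: [3.141, 0.0, 0.156]
force: [0.5, -0.8, 0.4]
grip_width: 0.0604
```

Emit:
carry_out:
  commands: [1,0,0,0,0,0,0,1,0,0,0,0,0,0,1,0,0,0,0,0,0,1,0,0,0,0,0,0,1,0,0,0,0,0,0]
  force: 25

```text
time_s: 9.02
ee_pos: [0.4974, -0.2454, 0.0342]
eef_rot: [3.14, -0.001, 0.156]
force: [-2.5, 0.9, 8.0]
grip_width: 0.0357
```

Emit:
carry_out:
  commands: [1,0,0,4,0,0,0,1,0,0,8,0,0,0,1,0,0,12,0,0,0,1,0.2,4,13,0,0,-0.02,1,0.4,8,13,0,0,-0.073,1,0.8,12,13,0,0,-0.073,1,1.2,16,13,0,0,-0.073,1,1.6,20,13,0,0,-0.073,1,2,24,13,0,0,-0.073,1,2,27,13,0,0,-0.073,1,2,30,13,0,0,-0.073,1,2,32,13,0,0,-0.073]

```text
time_s: 10.02
ee_pos: [0.5169, 0.0771, 0.1643]
eef_rot: [3.141, -0.001, 0.084]
force: [0.5, -1.1, -3.0]
grip_width: 0.0358
```

Emit:
carry_out:
  commands: [1,0,1,0,0,0,0,1,0,1.2,0,0,0,0,1,0,1.2,0,0,0,0]

```text
time_s: 10.27
ee_pos: [0.5169, 0.0892, 0.1644]
eef_rot: [3.141, -0.001, 0.085]
force: [0.2, -0.5, -3.4]
grip_width: 0.0364
```

```bash
python3 - <<'E'
from h import *
o=ctrl.get_obs()
print(o['ee_pos'],o['eef_rot'],o['grip_width'],o['force'])
ims=[]
for n in ['scene','side']:
    p,d=viewer.camera(n);I=info(n);W=cloud(d,I);np.savez(n+'2.npz',p=p,d=d,W=W)
    T=o['ee_pos']
    q=W.reshape(-1,3);q=q[np.isfinite(q[:,0])]
    s=q[(abs(q[:,0]-T[0])<.07)&(abs(q[:,1]-T[1])<.06)&(q[:,2]>T[2]-.045)&(q[:,2]<T[2]+.01)]
    print(n,len(s),np.percentile(s,[1,50,99],axis=0).round(4).tolist())
    ims.append(p)
p,d=viewer.camera('wrist');I=info('wrist');W=cloud(d,I);np.savez('w4.npz',p=p,d=d,W=W)
a=cv2.resize(ims[0][90:250,160:330],(400,376),interpolation=3);b=cv2.resize(ims[1][90:250,190:360],(400,376),interpolation=3)
cv2.imwrite('pics/h.png',np.hstack([a,b,]))
E
```

```text
[0.51687852 0.08915402 0.16436974] [ 3.14050113e+00 -8.41850776e-04  8.51920546e-02] 0.036402494036244806 [ 0.19533831 -0.47364137 -3.43089335]
scene 443 [[0.4903, 0.0435, 0.1307], [0.501, 0.0604, 0.1534], [0.5358, 0.1224, 0.1743]]
side 315 [[0.4963, 0.0433, 0.1324], [0.5179, 0.0471, 0.1526], [0.5411, 0.1073, 0.1737]]
```

View pics/h.png

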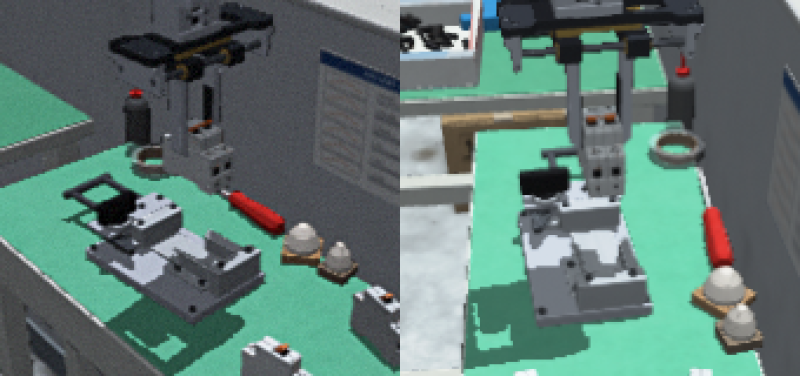

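Emit:
carry_out:
  commands: [1,0.05,-0.2,-3,0,0,0,1,0.05,-0.2,-6,0,0,0,1,0.05,-0.2,-8,0,0,0,1,0.05,-0.2,-9,0,0,0,1,0.05,-0.2,-9.8,0,0,0,1,0.05,-0.2,-10.4,0,0,0,1,0.05,-0.2,-10.9,0,0,0,1,0.05,-0.2,-11,0,0,0,1,0.05,-0.2,-11,0,0,0]

```text
time_s: 11.17
ee_pos: [0.5178, 0.086, 0.0547]
eef_rot: [3.141, -0.001, 0.083]
force: [0.6, 0.6, -2.9]
grip_width: 0.0358
```

Emit:
carry_out:
  commands: [1,0,0,-0.15,0,0,0,1,0,0,-0.25,0,0,0,1,0,0,-0.3,0,0,0,1,0,0,-0.3,0,0,0]

```text
time_s: 11.5
ee_pos: [0.518, 0.0861, 0.0521]
eef_rot: [3.14, -0.002, 0.083]
force: [0.1, -0.2, 1.9]
grip_width: 0.0362
```

Emit:
carry_out:
  commands: [-0.1,0,0,0,0,0,0,-0.1,0,0,0,0,0,0,-0.1,0,0,0,0,0,0,-0.1,0,0,0,0,0,0,-0.1,0,0,4,0,0,0,-0.1,0,0,8,0,0,0,-0.1,0,0,12,0,0,0,-0.1,0,0,16,0,0,0,-0.1,0,-3,18,0,0,0,-0.1,0,-5,19,0,0,0,-0.1,0,-5,19,0,0,0]

```text
time_s: 12.42
ee_pos: [0.5188, 0.0337, 0.2449]
eef_rot: [3.14, -0.007, 0.081]
force: [0.4, 0.5, -0.5]
grip_width: 0.0518
```

```bash
python3 - <<'E'
from h import *
o=ctrl.get_obs();I=info('wrist');p,d=viewer.camera('wrist');W=cloud(d,I)
print(o['ee_pos'],o['eef_rot'],o['grip_width'],o['qpos'])
q=W.reshape(-1,3);q=q[np.isfinite(q[:,0])&(q[:,1]>0)&(q[:,1]<.27)&(q[:,0]>.42)&(q[:,0]<.57)]
def rect(s,nm):
    if len(s)>5:
        b=np.array(cv2.boxPoints(cv2.minAreaRect((s[:,:2]*1000).astype(np.float32))));print(nm,len(s),np.percentile(s,[2,50,98],axis=0).round(4).tolist(),b.round(1).tolist(),b.mean(0))
k=q[:,1]<.135
rect(q[k&(q[:,2]>.0585)],'breaker>58');rect(q[k&(q[:,2]>.075)],'breaker top')
rect(q[(q[:,1]>.145)&(q[:,2]>.075)],'knob')
cv2.imwrite('pics/w5.png',p)
E
```

```text
[0.51877247 0.03366973 0.24492612] [ 3.13960629 -0.00655584  0.08121322] 0.05179836718103206 [-4.91104092e-03  1.99664585e-01  1.55358733e+00 -1.44078651e-03
  1.38163853e+00 -8.58515810e-02]
breaker>58 54346 [[0.4456, 0.0297, 0.0794], [0.511, 0.0571, 0.3619], [0.5635, 0.0846, 0.379]] [[434.70001220703125, 114.4000015258789], [442.8999938964844, 16.799999237060547], [572.4000244140625, 27.700000762939453], [564.2000122070312, 125.19999694824219]] [503.55475  71.02585]
breaker top 53461 [[0.4456, 0.0296, 0.0816], [0.5104, 0.0571, 0.3624], [0.5636, 0.0709, 0.379]] [[436.20001220703125, 96.69999694824219], [442.8999938964844, 16.799999237060547], [572.4000244140625, 27.700000762939453], [565.7000122070312, 107.5]] [504.29364   62.176548]
knob 755 [[0.4381, 0.1625, 0.0777], [0.4641, 0.1695, 0.0837], [0.4901, 0.1773, 0.0857]] [[435.70001220703125, 174.89999389648438], [436.70001220703125, 161.0], [492.29998779296875, 165.1999969482422], [491.20001220703125, 179.10000610351562]] [463.98334 170.06349]
```

View pics/w5.png

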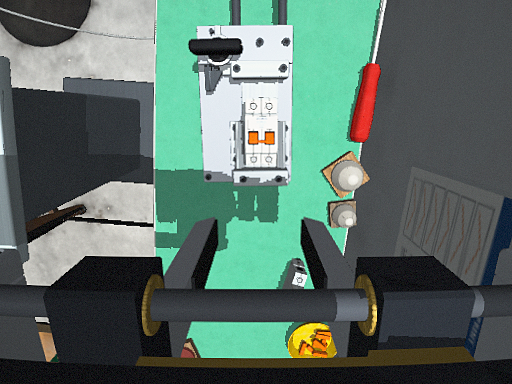

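Emit:
carry_out:
  commands: [0,-2,4,-1,0,0,0.4,0,-4,8,-3,0,0,0.8,0,-5.5,12,-5,0,0,1.573,0,-5.5,13.6,-7,0,0,1.573,0,-5.5,13.6,-9,0,0,1.573,0,-5.5,13.6,-9,0,0,1.573,0,-5.5,13.6,-9,0,0,1.573,0,-5.5,13.6,-9,0,0,1.573,0,-5.5,13.6,-9,0,0,1.573,0,-5.5,13.6,-9,0,0,1.573,0,-5.5,13.6,-9,0,0,1.573,0,-5.5,13.6,-9,0,0,1.573]

```text
time_s: 13.47
ee_pos: [0.4626, 0.1716, 0.1521]
eef_rot: [-3.141, -0.004, 1.59]
force: [-0.4, 0.7, 0.3]
grip_width: 0.0471
```

Emit:
carry_out:
  commands: [0,0,0,0,0,0,0.1,0,0,0,0,0,0,0.1,0,0,0,0,0,0,0.1]

```text
time_s: 13.72
ee_pos: [0.4621, 0.1721, 0.1514]
eef_rot: [-3.14, -0.004, 1.687]
force: [-0.4, -0.6, 1.0]
grip_width: 0.0468
```

Emit:
carry_out:
  commands: [0,0.2,-0.2,-3.5,0,0,-0.03,0,0.2,-0.2,-6.5,0,0,-0.03,0,0.2,-0.2,-8.5,0,0,-0.03,0,0.2,-0.2,-9.3,0,0,-0.03,0,0.2,-0.2,-9.3,0,0,-0.03]

```text
time_s: 14.13
ee_pos: [0.4632, 0.1701, 0.0568]
eef_rot: [-3.137, -0.003, 1.655]
force: [0.0, -0.6, 0.4]
grip_width: 0.0469
```

Emit:
carry_out:
  commands: [1,0,0,0,0,0,0,1,0,0,0,0,0,0,1,0,0,0,0,0,0,1,0,0,0,0,0,0,1,0,0,0,0,0,0]
  force: 15

```text
time_s: 14.55
ee_pos: [0.4641, 0.1702, 0.0586]
eef_rot: [-3.139, -0.004, 1.654]
force: [-1.0, -1.4, 13.9]
grip_width: 0.0169
```

Emit:
carry_out:
  commands: [1,0,0,0.1,0,0,0,1,0,0,0.1,0,0,0]

```text
time_s: 14.72
ee_pos: [0.4641, 0.1709, 0.06]
eef_rot: [-3.14, -0.005, 1.654]
force: [-0.9, 4.7, -2.5]
grip_width: 0.0133
```

Emit:
carry_out:
  commands: [1,0,0,0,0,0,-0.12,1,0,0,0,0,0,-0.24,1,0,0,0,0,0,-0.36,1,0,0,0,0,0,-0.48,1,0,0,0,0,0,-0.6,1,0,0,0,0,0,-0.7,1,0,0,0,0,0,-0.8,1,0,0,0,0,0,-0.86,1,0,0,0,0,0,-0.92,1,0,0,0,0,0,-0.92,1,0,0,0,0,0,-0.92]
  force: 25

```text
time_s: 15.63
ee_pos: [0.4636, 0.1698, 0.06]
eef_rot: [-3.141, -0.002, 0.734]
force: [-2.7, -8.7, -1.0]
grip_width: 0.0127
```

```bash
python3 - <<'E'
from h import *
o=ctrl.get_obs();print(o['eef_rot'],o['force'],o['moment'],o['grip_width'])
for n in ['scene','side']:
    p,d=viewer.camera(n);W=cloud(d,info(n));cv2.imwrite(f'pics/{n}3.png',p)
    q=W.reshape(-1,3);q=q[np.isfinite(q[:,0])&(q[:,1]>.2)&(q[:,1]<.34)&(q[:,0]>.44)&(q[:,0]<.56)]
    s=q[(q[:,2]>.03)&(q[:,2]<.046)];print(len(s),np.percentile(s[:,1],[5,50,95,99]) if len(s) else '')
E
```

```text
[-3.14086612e+00 -2.37500023e-03  7.34127313e-01] [-2.67771032 -8.6709684  -0.99914365] [-1.6340391   0.47744348  0.30991792] 0.01274952679985111
55 [0.21867868 0.25383232 0.26257065 0.26323448]
93 [0.22827274 0.2580215  0.26476083 0.26642817]
```

Emit:
carry_out:
  commands: [1,0,0,0,0,0,0.12,1,0,0,0,0,0,0.24,1,0,0,0,0,0,0.36,1,0,0,0,0,0,0.48,1,0,0,0,0,0,0.6,1,0,0,0,0,0,0.72,1,0,0,0,0,0,0.83,1,0,0,0,0,0,0.9,1,0,0,0,0,0,0.9]

```text
time_s: 16.48
ee_pos: [0.464, 0.1708, 0.0601]
eef_rot: [3.141, -0.004, 1.639]
force: [5.2, 9.7, -10.3]
grip_width: 0.013
```

Emit:
carry_out:
  commands: [0,0,0,0,0,0,0,0,0,0,0,0,0,0,0,0,0,0,0,0,0,0,0,0,0,0,0,0,0,0,0,0,0,0,0,0,0,0,4,0,0,0,0,0,0,8,0,0,0,0,0,0,12,0,0,0,0,0,0,16,0,0,0,0,0,-4,19,0,0,0,0,0,-8,19,0,0,0,0,0,-8,19,0,0,0]

```text
time_s: 17.48
ee_pos: [0.4644, 0.0871, 0.2523]
eef_rot: [3.137, -0.003, 1.637]
force: [-0.8, 0.5, -0.5]
grip_width: 0.0469
```

Emit:
carry_out:
  commands: [0,2,-4,0,0,0,-0.12,0,4,-6,0,0,0,-0.25,0,4.5,-8,0,0,0,-0.37,0,4.5,-8,0,0,0,-0.5,0,4.5,-8,0,0,0,-0.62,0,4.5,-8,0,0,0,-0.75,0,4.5,-8,0,0,0,-0.87,0,4.5,-8,0,0,0,-1,0,4.5,-8,0,0,0,-1.12,0,4.5,-8,0,0,0,-1.25,0,4.5,-8,0,0,0,-1.37,0,4.5,-8,0,0,0,-1.5]

```text
time_s: 18.48
ee_pos: [0.5093, 0.0072, 0.252]
eef_rot: [3.137, -0.003, 0.135]
force: [1.2, -0.1, -0.3]
grip_width: 0.0474
```

```bash
python3 - <<'E'
from h import *
o=ctrl.get_obs();I=info('wrist');p,d=viewer.camera('wrist');W=cloud(d,I)
print(o['time_s'],o['ee_pos'],o['eef_rot'],o['force'])
q=W.reshape(-1,3);q=q[np.isfinite(q[:,0])&(q[:,1]>0)&(q[:,1]<.28)&(q[:,0]>.42)&(q[:,0]<.57)&(q[:,2]<.1)]
def rect(s,nm):
    if len(s)>5:
        b=np.array(cv2.boxPoints(cv2.minAreaRect((s[:,:2]*1000).astype(np.float32))));b=(b-[518.7,74.4]);c,n=np.cos(.083),np.sin(.083);b=b@np.array([[c,-n],[n,c]]);print(nm,len(s),np.percentile(s[:,2],[2,50,98]).round(4),'fixture frame',b.round(1).tolist(),b.mean(0).round(1))
k=(q[:,1]<.135)
rect(q[k&(q[:,2]>.07)],'breaker upper')
rect(q[k&(q[:,2]>.055)&(q[:,2]<.07)],'breaker shoulders')
rect(q[(q[:,1]>.145)&(q[:,2]>.075)],'knob')
rect(q[(q[:,1]>.235)&(q[:,2]>.025)],'bar')
a=viewer.camera('side')[0]
cv2.imwrite('pics/w6.png',np.hstack([cv2.resize(p[:260,130:400],(415,400)),cv2.resize(a[140:300,225:380],(385,400),interpolation=3)]))
E
```

```text
18.4833 [0.50932297 0.00718605 0.25197804] [ 3.13713998e+00 -2.72400023e-03  1.35362624e-01] [ 1.21219066 -0.06358789 -0.33332815]
breaker upper 1308 [0.0776 0.0802 0.0881] fixture frame [[-17.0, 22.9], [-16.7, -22.3], [19.5, -22.1], [19.2, 23.2]] [1.3 0.4]
breaker shoulders 883 [0.0601 0.0628 0.0646] fixture frame [[-17.1, 40.9], [-16.7, -40.0], [19.1, -39.8], [18.6, 41.1]] [1.  0.6]
knob 750 [0.0759 0.0836 0.0857] fixture frame [[-75.0, 106.5], [-74.8, 92.7], [-19.1, 93.4], [-19.2, 107.1]] [-47.   99.9]
```

View pics/w6.png

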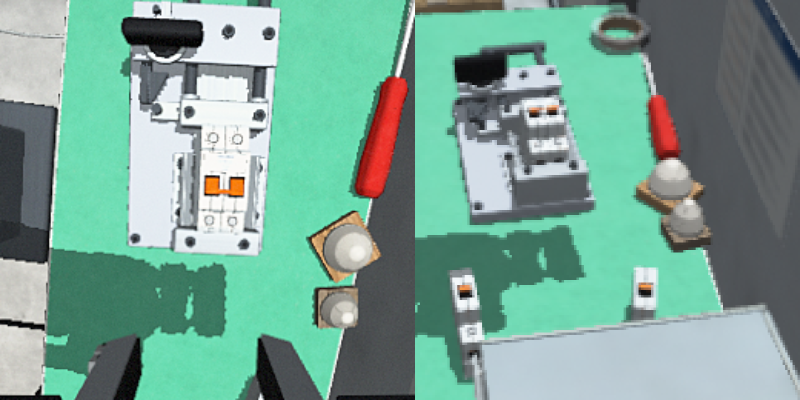

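The breaker is clamped: x is about 1 mm off the middle, its body runs from y -40 to +41, and it stands upright. The knob is back at rest (centre -47, 100, straight), and the slim breakers are still standing. Handing in.

```bash
python3 -c "
from station import ticket
print(ticket.hand_in())"
```

```text
the job is handed in; nothing more can be done
None
```

The two-pole breaker is clamped in the nest with its switch levers up, and I handed the job in at about 18.5 s of the 54 s allowed. No verdict came back.

- **Jaw:** I drew it by its bar to the stop, 52 mm out. It caught on the pawl about 9 mm back and stayed open after I let go of the bar.
- **Breaker:** I gripped it across its width, stood it between the cheeks about 10 mm clear of the fixed stop, and let go.
- **Knob:** I turned it 0.92 rad clockwise to the stop, with about 0.3 N m felt there. I turned it back by hand almost to rest before letting go, so it sprang back only the last bit.

Last checks, from the wrist camera:
- **Breaker:** It stands about 1 mm off the middle in x, with its body running from y -40 to +41 mm, so it is against the fixed stop. It is straight to within about 0.01 rad, and its top heights match standing on the nest floor.
- **Knob:** It is back at rest.
- **Jaw travel:** In the final picture the jaw meets the breaker. The bar was last measured while I was still holding the knob at its stop, at about 10–13 mm of travel. My final check caught no depth points on the bar, so I have no later travel value.
- **Slim breakers:** Both are standing in the last picture. I did not measure whether they shifted, but nothing went near them.
- **Robot:** It is clear of everything, with no contact force.

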